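Reset the pump interlock with the two-key chord

ROBOT

A 6-joint arm with a two-finger parallel gripper is mounted at the origin on the work surface. World frame = base frame: x ahead of the robot, y to its left, z up, the work surface at z = 0. Lengths are in mm, angles in rad, forces in N, time in s.
With the tool pointing down it reaches from about 275 to 825 mm from the base axis. Payload 5.2 kg.
Tool frame: the origin (TCP) lies at the very end of the fingers, on their centre line; the grasp point (between the pads) lies 19 mm behind it; z points along the fingers, y is the direction in which the jaws open and shut (so a half turn about z gives the same grasp; the last joint's range is limited). The gripper opens to 93 mm and grips with 3 to 60 N. Pads are 15 mm wide; open, the fingers measure 128 mm over their backs; the gripper's body (75 mm by 188 mm) begins 65 mm behind the grasp point.
Start: joints at [-1.454, 0.259, 1.535, -0, 1.348, -0.203], TCP at [172.928, -522.112, 218.653] pointing down, gripper open.
Joint ranges: [-3.14, 3.14], [-0.91, 2.08], [0.19, 2.58], [-1.22, 4.36], [0.22, 2.71], [-3.12, 3.12]. Speed limits (rad/s): [2.57, 2.57, 3.14, 3.14, 3.14, 3.14].

INTERFACE

Orientations are given as [roll, pitch, yaw] about the fixed x, y, z axes, in that order (R = Rz(yaw) Ry(pitch) Rx(roll)).
In Python, from bench import robot gives the robot as it stands. The module is installed in compiled form; this text tells all that it offers. Calls block until the motion is done:
- robot.move_ptp(position, orientation): joint-space move of the TCP to a pose.
- robot.move_linear(position, ori=None, speed=150, f_stop=None): straight line of the TCP; ori=None keeps the orientation; speed is the mean speed in mm/s. With f_stop (N) it stops when the force on the tool has changed by that much, and returns True; else False.
- robot.move_j(angles): joint-space move.
- robot.move_gripper(opening): opening from 0.0 (shut) to 1.0 (fully open); the grip force is fixed at half the most; returns when the fingers have stopped.
- robot.sleep(seconds).
- robot.inverse_kinematics(position, orientation): joint angles nearest the present ones, or None.
- robot.get_image(name): name is "scene" or "top" or "wrist"; returns a dict with "img" (400x640x3 uint8, blue, green, red), "fovy" (degrees; the focal length in pixels is half the picture's height over the tangent of half this angle, whatever the lens; pixels are square), "cx", "cy" (the principal point, pixels), "k1" (the pictures are not rectified: a ray, as slopes to the right and down, at radius r is drawn at 1 + k1 r^2 times it, then the intrinsics apply), "eye" and "orientation" of the camera in the world. Camera axes: x right, y down, z forward; pixel columns grow to the right and rows downward; lengths in mm; the calibration is good to about 2 mm. A picture is of the moment at which its call begins. There is no depth.
A pose or a line that the arm cannot do raises robot.MotionError and nothing moves.
- robot.hand_in(): hands the job in, once; it reports no verdict.
Readings, each from a call of its own:
- robot.current_t(): time.
- robot.current_qpos(): joint angles.
- robot.current_joint_vel(): joint speeds.
- robot.current_joint_efforts(): joint torques, N m.
- robot.current_tcp_pos(): TCP position.
- robot.current_eef_rot(): TCP orientation.
- robot.current_contact_force(): force on the tool from outside, world axes, zero at the start.
- robot.current_ft_torque(): the same for the moment, N m.
- robot.current_gripper_width(): opening from 0.0 (shut) to 1.0 (fully open).
Only numpy, scipy, OpenCV 4.12 (cv2) and the standard library are available. Lean on these libraries where they do the work, as an engineer would, in place of code of your own. Each camera call takes 0.05 s, during which the arm holds its last target. There are 200 camera calls.

TASK

The pump has tripped: on the reset station, push the sliding guard fully away from the two keys, then press both keys down together, keep them down for a full three seconds and let go, leaving the guard open. Nothing needs picking up; do not press the single key on the stop station, and leave the bottle, pot, meter and jar where they stand.

Things in the scene. Friction and masses are not known exactly. Their poses are not given: they have to be found in the camera images.
- reset_station: Grey box 150 x 150 x 50 mm fixed to the bench, yaw within 0.4 rad. Origin: centre of its underside; z up, x away from the robot (the guard opens along +x), y along the pair of keys. Key centres at x = -30, y = +30 and -30 mm. Two dark rails 8 mm wide run along x at y = +64 and -64 mm, tops 78 mm above the bench. Panel (flat top) 50 mm above the bench.
- guard (a joint): The guard's slide, in m: 0 closed (over the keys), 0.065 fully open at its end stop, along station +x. Starts 0 to 0.012; resists with about 1.5 N, stays where left. Guard: clear plate 50 (x) x 118 (y) x 3 mm, top 73 mm above the bench, steel lip along its robot-side edge to push it by. Closed it covers the keys; fully open, the lip's near face is 40 mm beyond the key centres.
- guard_lip (a point): Middle of the top edge of the guard's steel lip; moves with the guard. The lip is 5 mm thick (station x), 100 mm long (station y), and stands 22 mm above the guard plate; its top is 95 mm above the bench. At joint value q this point lies at station x = -52.5 mm + q, y = 0.
- key_left (a joint): Travel of the key at the station's +y side, in m: 0 up, 0.010 fully down. A spring pushes it back up: about 1.2 N to start it moving, 5.2 N fully down. It counts as pressed when well down.
- key_right (a joint): The same for the key at the station's -y side.
- key_left_top (a point): Centre of the flat top of the +y key, a plain round aluminium cap 30 mm in diameter, 16 mm above the panel (66 mm above the bench) when up; moves with the key. The two keys are 60 mm apart, centre to centre, with bare panel between them.
- key_right_top (a point): Centre of the flat top of the -y key, the same shape and size.
- stop_key (a joint): Travel of the stop key, in m: 0 up, 0.010 down; not to be pressed.
- stop_station: Stop station, to be left alone: a grey box 120 x 110 x 50 mm fixed to the bench with one larger round key (42 mm in diameter, top 70 mm above the bench) in the middle of its top and no guard. Origin at the centre of its underside. It and the reset station may change places, one to the robot's left and one to its right.
- sample_bottle: A standing bottle, 54 mm in diameter, 100 mm tall, between the two stations; origin at the centre of its underside. Loose.
- pot: An open brass pot with two side handles, 100 mm in diameter (about 165 mm over the handles), 60 mm tall, beyond the stations; origin at the centre of its underside. Loose.
- meter: A hand-held meter lying flat, 150 x 75 x 30 mm, to the robot's left; origin at the centre of its underside. Loose.
- measuring_jar: A standing glass measuring jar, 38 mm in diameter on a 68 mm foot, 125 mm tall, beyond the stations; origin at the centre of its underside. Loose.
Not all that is in view belongs to the job. Of the things shaped like the pot, the brass one is meant. Of the things that look like the meter, the larger one is meant.

How it is judged:
By the outcome, as a careful person would: the job done as asked, in the order asked, and still so for the second after the job is handed in, with the robot touching nothing.
It also fails if it takes over 42 s, if anything falls off the work surface, if the arm or the gripper's body presses on something with over 40 N, if the wrist force passes 120 N, or if a joint passes its speed limit or range.

## Working session

There is one attempt and no reset: what is moved stays moved. The work goes in short steps, each a Python script; the robot and the scene stay as the last script left them, time stands still between calls to the robot, and variables do not carry over. Pictures are saved under pics/ and viewed, about 8 in all and at most 12, crops included, and the job is handed in when it is done.

```bash
mkdir -p pics; cat > h.py <<'E'
import numpy as np, cv2
from scipy.spatial.transform import Rotation as R
from bench import robot
def cam(d):
    f=200/np.tan(np.radians(d["fovy"])/2); o=np.array(d["orientation"])
    M=R.from_euler('xyz',o).as_matrix() if o.size==3 else o.reshape(3,3)
    return f,M,np.array(d["eye"])
def ray(d,u,v,z):
    f,M,e=cam(d); p=np.array([(u-d["cx"])/f,(v-d["cy"])/f]); q=p.copy()
    for _ in range(30): q=p/(1+d["k1"]*(q@q))
    w=M@np.array([*q,1]); return e+w*(z-e[2])/w[2]
def proj(d,P):
    f,M,e=cam(d); c=M.T@(np.array(P)-e); q=c[:2]/c[2]; q=q*(1+d["k1"]*(q@q))
    return q*f+[d["cx"],d["cy"]]
E
python3 - <<'E'
from h import *
import pickle
for n in("top","scene"):
    d=robot.get_image(n); pickle.dump(d,open(n+".pkl","wb")); cv2.imwrite(f"pics/{n}.png",d["img"])
    print(n,{k:v for k,v in d.items() if k!="img"})
print(robot.current_t(),robot.current_eef_rot(),robot.current_gripper_width())
E
```

```text
top {'fovy': 43.64328242716076, 'cx': 326.72437683985027, 'cy': 204.822430846456, 'k1': 0.01517372563923315, 'eye': array([ 378.62179077,  217.27469835, 1466.151535  ]), 'orientation': array([-2.97603499e+00,  1.97524314e-03, -1.59130713e+00])}
scene {'fovy': 51.180017794380404, 'cx': 320.81122423692256, 'cy': 200.49959404578385, 'k1': -0.11136373597849608, 'eye': array([1199.11709851, -274.32380534,  807.62812112]), 'orientation': array([-2.32437602, -0.02022159,  0.91377216])}
0.1 [-3.14000785e+00 -3.29561462e-04  3.19795743e-01] 0.999630449170812
```

View pics/top.png

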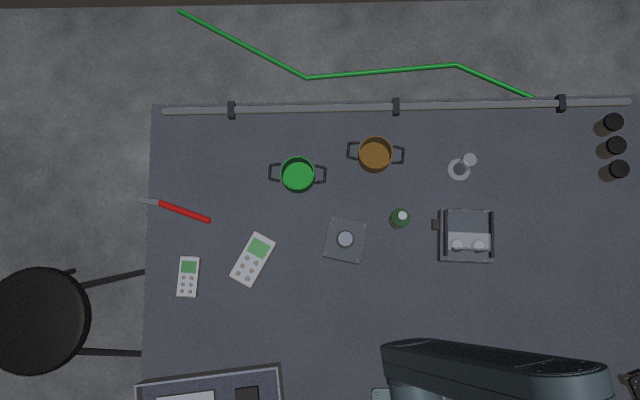

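View pics/scene.png

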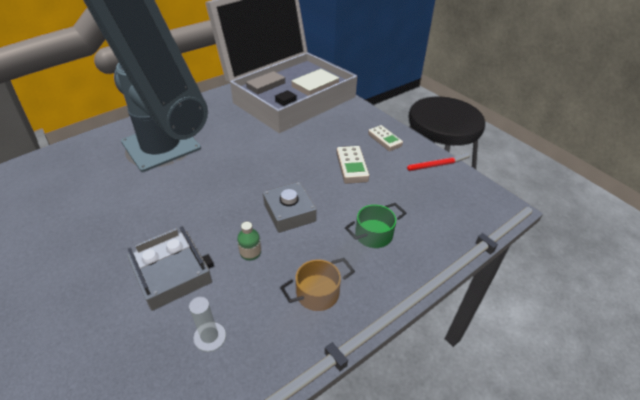

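The reset station is on the robot's right, at about top (467,236) and scene (170,265). The stop station is at top (345,240). I'll enlarge crops of the reset station next.

```bash
python3 - <<'E'
from h import *
import pickle
d=pickle.load(open("top.pkl","rb")); 
a=cv2.resize(d["img"][196:276,420:510],None,fx=6,fy=6,interpolation=cv2.INTER_CUBIC)
a=cv2.convertScaleAbs(a,alpha=1.5)
for i in range(0,90,10): cv2.putText(a,str(420+i),(i*6,10),0,.35,(0,255,255)); cv2.line(a,(i*6,0),(i*6,480),(0,90,90),1)
for i in range(0,80,10): cv2.putText(a,str(196+i),(0,i*6+10),0,.35,(0,255,255)); cv2.line(a,(0,i*6),(540,i*6),(0,90,90),1)
cv2.imwrite("pics/c1.png",a)
for uv in((457,245),(479,245)): print(ray(d,*uv,66))
E
```

```text
[ 490.95180903 -147.08487564   66.        ]
[ 489.72439168 -208.47314601   66.        ]
```

View pics/c1.png

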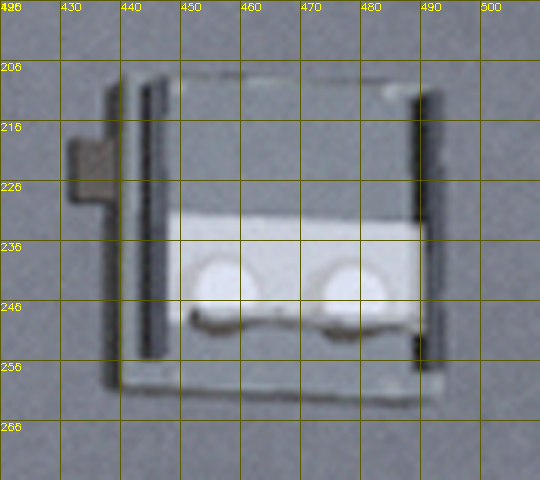

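The keys show at about top (457,244) and (479,245), under the clear plate, and the lip is the dark band near row 250. The measured spacing is 61 mm against 60 mm expected, which is good. I'll go nearer and look with the wrist camera, with the fingers already set to key spacing.

```bash
python3 - <<'E'
from h import *
import pickle
robot.move_ptp([400,-178,200],[np.pi,0,-0.02])
robot.move_gripper(42.5/93)
print(robot.current_t(),robot.current_tcp_pos(),robot.current_eef_rot(),robot.current_gripper_width(),robot.current_contact_force())
d=robot.get_image("wrist"); pickle.dump(d,open("wrist.pkl","wb")); cv2.imwrite("pics/w.png",d["img"])
print({k:v for k,v in d.items() if k!="img"})
for P in([490,-147,66],[490,-208,66],[470,-178,95]): print(proj(d,P))
E
```

```text
2.575 [ 399.99981569 -177.96047258  200.01170579] [ 3.14158402e+00  7.37978036e-06 -1.99116778e-02] 0.45413731323503553 [0.06432615 0.50518736 0.44101184]
{'fovy': 65.0519274677517, 'cx': 322.6356535618841, 'cy': 197.49663154592105, 'k1': -0.03356607785398231, 'eye': array([ 482.56808004, -179.86676573,  365.20834872]), 'orientation': array([ 2.84493437e+00, -5.42594879e-04, -1.59185767e+00])}
[286.16711409  94.27940285]
[353.23936199  92.78864803]
[320.54818941 117.57614169]
```

View pics/w.png

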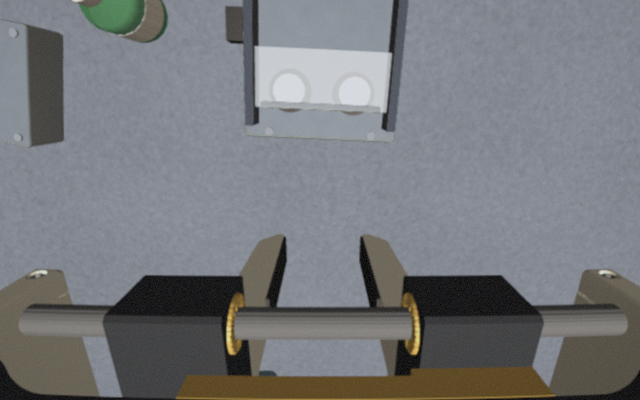

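The keys are at (289,91) and (354,93), and the lip runs from (261,104) to (380,108). The station's front edge is near row 137. An enlarged crop will sharpen these.

```bash
python3 - <<'E'
from h import *
import pickle
d=pickle.load(open("wrist.pkl","rb"))
a=cv2.convertScaleAbs(cv2.resize(d["img"][60:150,235:415],None,fx=4.4,fy=4.4,interpolation=cv2.INTER_CUBIC),alpha=1.3)
for i in range(5,180,10): cv2.putText(a,str(235+i),(int(i*4.4),8),0,.3,(0,255,255)); cv2.line(a,(int(i*4.4),0),(int(i*4.4),400),(0,120,120),1)
for i in range(0,90,10): cv2.putText(a,str(60+i),(0,int(i*4.4)+8),0,.3,(0,255,255)); cv2.line(a,(0,int(i*4.4)),(800,int(i*4.4)),(0,120,120),1)
cv2.imwrite("pics/c2.png",a)
E
```

```text
(no output)
```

View pics/c2.png

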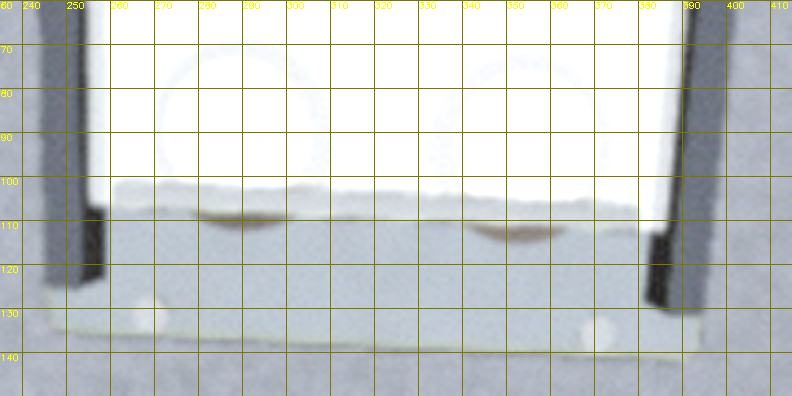

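```bash
python3 - <<'E'
from h import *
import pickle
d=pickle.load(open("wrist.pkl","rb"))
for n,u,v,z in(("cornerL(-75,75)",246,135,50),("cornerR",394,142,50),("keyL",289,91,66),("keyR",354,93,66),("railL end (y64)",249,125,78),("railR end",391.5,131,78),("lipL top near",260.5,106,95),("lipR top near",380,110.5,95)): print(n,ray(d,u,v,z).round(1))
E
```

```text
cornerL(-75,75) [ 452.8 -103.2   50. ]
cornerR [ 442.7 -250.6   50. ]
keyL [ 492.8 -149.7   66. ]
keyR [ 489.8 -208.7   66. ]
railL end (y64) [ 464.2 -113.5   78. ]
railR end [ 456.2 -241.6   78. ]
lipL top near [ 480.5 -128.4   95. ]
lipR top near [ 474.8 -227.7   95. ]
```

The four estimates agree: station centre is (521.8, -181.2), yaw is about -0.06, and q is about 11 mm, inside its allowed 0–12. Now I'll push the guard.

```bash
cat >> h.py <<'E'
C=np.array([521.8,-181.2]); YAW=-0.06; O=[np.pi,0,YAW]
c,s=np.cos(YAW),np.sin(YAW)
def st(x,y,z): return [C[0]+c*x-s*y,C[1]+s*x+c*y,z]
def inv(): 
    p=np.array(robot.current_tcp_pos()); e=p[:2]-C; return np.round([c*e[0]+s*e[1],-s*e[0]+c*e[1],p[2]],1)
E
python3 - <<'E'
from h import *
import pickle
robot.move_ptp(st(-90,0,140),O)
robot.move_linear(st(-90,0,84),speed=100)
r=robot.move_linear(st(12,0,84),speed=50,f_stop=12)
print(r,inv(),robot.current_contact_force(),robot.current_t())
d=robot.get_image("wrist"); pickle.dump(d,open("wrist2.pkl","wb"))
a=d["img"].copy()
cv2.imwrite("pics/w2.png",a)
E
```

```text
True [-0.4  0.1 83.3] [-0.1447042  -0.02143064 -0.03233705] 5.325
```

View pics/w2.png

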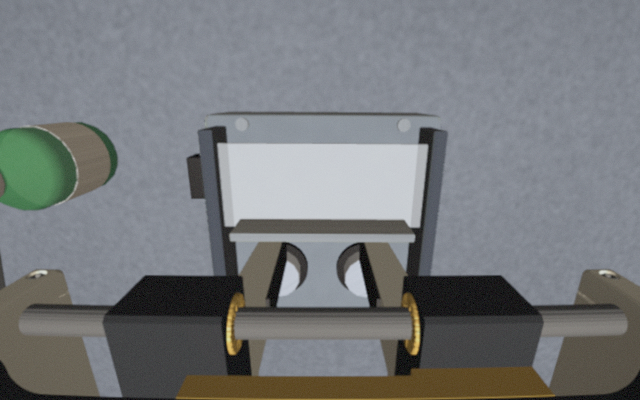

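The guard has slid most of the way, with its far edge at row 142. The force now reads about 0, though, and the TCP is 3 mm short of the expected 2.5 mm. I'll push again slowly and watch where it stops.

```bash
python3 - <<'E'
from h import *
import pickle
for _ in range(2):
    r=robot.move_linear(st(14,0,84),speed=20,f_stop=15)
    print(r,inv(),np.round(robot.current_contact_force(),1),robot.current_t())
d=robot.get_image("wrist"); pickle.dump(d,open("wrist3.pkl","wb"))
a=cv2.resize(d["img"][100:300,190:450],None,fx=3,fy=3); cv2.imwrite("pics/w3.png",a)
for x,y,z in((10,50,95),(10,-50,95),(60,50,73),(-30,30,66),(-30,-30,66),(75,75,50),(75,-75,50)): print((x,y,z),proj(d,st(x,y,z)).round(1),((proj(d,st(x,y,z))-[190,100])*3).round())
E
```

```text
True [-0.6  0.4 82.5] [-0.4 -0.5 -0.7] 5.7583
True [-0.7  0.7 81.8] [ 1.4  1.  -1.5] 6.1333
(10, 50, 95) [229.7 243.8] [119. 431.]
(10, -50, 95) [417.6 243.9] [683. 432.]
(60, 50, 73) [232.6 143.4] [128. 130.]
(-30, 30, 66) [278.1 278.7] [264. 536.]
(-30, -30, 66) [369.  278.8] [537. 536.]
(75, 75, 50) [200.  113.2] [30. 40.]
(75, -75, 50) [447.4 113.1] [772.  39.]
```

View pics/w3.png

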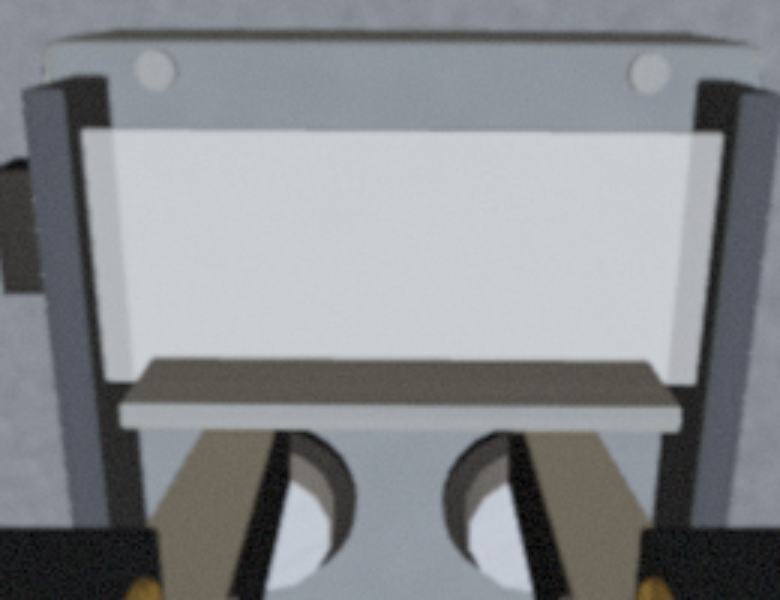

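The model overlay matches the picture. The plate's far edge is at crop row 130 (predicted 130), and the lip's near top edge is at row 430 (predicted 431). The guard is therefore at its stop, and three pushes all stopped at the same place. Next I'll back off over the keys and press.

```bash
python3 - <<'E'
from h import *
import pickle
robot.move_linear(st(-30,0,84),O,speed=60)
print(inv(),robot.current_gripper_width(),np.round(robot.current_contact_force(),1))
robot.move_linear(st(-30,0,70),speed=60)
r=robot.move_linear(st(-30,0,56),speed=30,f_stop=25)
p=lambda:print(r,inv(),np.round(robot.current_contact_force(),1),np.round(robot.current_ft_torque(),2),robot.current_t())
p()
if robot.current_tcp_pos()[2]>56.8:
    r=robot.move_linear(st(-30,0,55),speed=30,f_stop=30); p()
d=robot.get_image("wrist"); pickle.dump(d,open("wrist4.pkl","wb")); cv2.imwrite("pics/w4.png",cv2.resize(d["img"][100:350,190:450],None,fx=2.3,fy=2.3))
E
```

```text
[-29.8  -0.2  84.3] 0.4582700193815367 [0.1 0.1 0.4]
False [-29.4  -0.3  56.9] [-1.   1.2  8.9] [ 0.22  0.28 -0.  ] 7.8167
False [-29.4  -0.3  56.2] [-2.2  1.7 12.5] [0.29 0.43 0.01] 8.0667
```

View pics/w4.png

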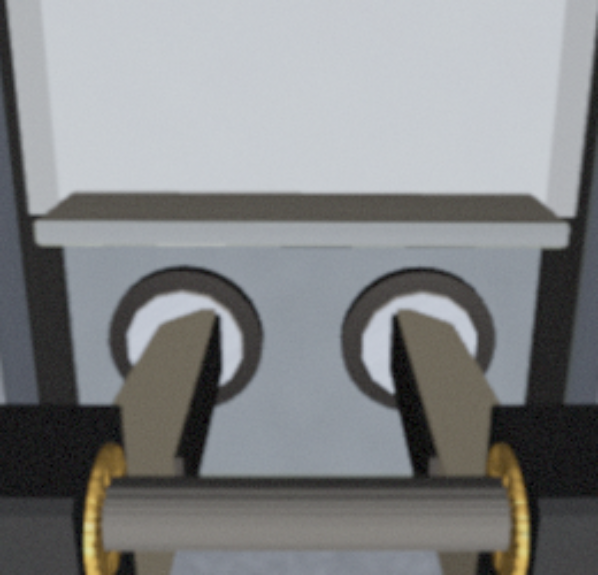

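Both fingers sit squarely on the caps, at crop (185,340) and (418,340). The total force of 12.5 N at z = 56.2 mm means both keys are at or near bottom. I'll hold past three seconds, release and check.

```bash
python3 - <<'E'
from h import *
import pickle
robot.sleep(1.8); print(inv(),np.round(robot.current_contact_force(),1),robot.current_t())
robot.sleep(1.8); print(inv(),np.round(robot.current_contact_force(),1),robot.current_t())
robot.move_linear(st(-30,0,160),speed=80)
robot.move_linear(st(-80,0,190),speed=100)
d=robot.get_image("wrist"); cv2.imwrite("pics/w5.png",d["img"])
print(inv(),np.round(robot.current_contact_force(),1),robot.current_t())
for P in((10,50,95),(10,-50,95),(-30,30,66),(-30,-30,66),(60,0,73)): print(P,proj(d,st(*P)).round(1))
E
```

```text
[-29.4  -0.3  56.2] [-2.   1.1 11.2] 9.9167
[-29.3  -0.3  56.2] [-1.6  1.6 10.9] 11.7167
[-79.8  -0.  189.8] [-0.3  1.  -0.5] 13.9667
(10, 50, 95) [258.8  92.7]
(10, -50, 95) [385.2  92.5]
(-30, 30, 66) [289.3 139.4]
(-30, -30, 66) [354.9 139.3]
(60, 0, 73) [321.9  29.3]
```

View pics/w5.png

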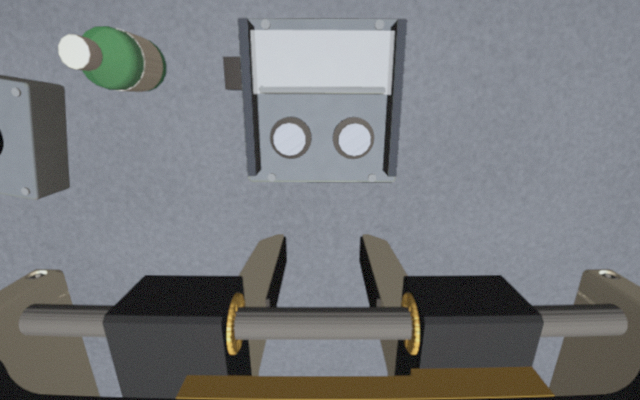

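The guard is still open, with its lip at row 92 (predicted 92.6). Both keys are back up at (290,138) and (354,139), and the bottle looks undisturbed. The robot is clear, so I'm handing in.

```bash
python3 -c "
from bench import robot
robot.hand_in()"
```

```text
the job is handed in; nothing more can be done
```

I slid the guard open to its stop, pressed both keys together for about 3.7 s, let go, and handed the job in at about 14 s of the 42 s allowed.

**Guard:** three pushes all stopped at the same place. In the last picture the lip and plate sit within about 1 px of where a fully open guard should be.

**Keys:** while holding, the tool was at z = 56.2 mm with 11–12.5 N in total; both keys fully down should take 10.4 N. The picture taken during the press shows each finger square on its cap. After release both keys show as back up, the guard is still open and the robot is clear.

**One disagreement:** the pushes stopped about 3 mm short of the tool position I had calculated. The force reading also fell to nearly 0 after each stop. I put the 3 mm down to the fingers being thicker than I assumed, since the picture showed the guard fully open.

**Other objects:** I kept away from the stop key, bottle, pot, meter and jar. The last picture shows the bottle standing, but it does not cover the pot, meter or jar, so I did not check those again.

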